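# Move two spun tubes from the centrifuge into the matching bores of the dry-block heater

## Robot

A 6-joint arm with a two-finger parallel gripper is mounted at the origin on a cart in front of the work surface, level with it; the furniture and walls round the work are solid. World frame = base frame: x ahead of the robot, y to its left, z up, the work surface at z = 0. Lengths are in mm, angles in rad, forces in N, time in s.
With the tool pointing down it reaches from about 400 to 925 mm from the base axis. Payload 12.5 kg.
Tool frame: the origin (TCP) lies between the finger pads; the fingertips stand 19 mm ahead of it and the grasp point (between the pads) is the TCP (env.nose_length is the distance from the TCP to the fingertips, in mm); z points along the fingers, y is the line along which they close (so a half turn about z gives the same grasp; the last joint's range is limited). The gripper opens to 95 mm and grips with 3 to 60 N. Pads are 20 mm wide; open, the fingers measure 119 mm over their backs; the gripper's body (75 mm by 180 mm) begins 59 mm behind the grasp point.
Start: joints at [-0.106, 0.491, 1.559, -0, 1.092, -0.106], TCP at [625.016, 0.021, 233.661] pointing down, gripper open.
Joint ranges: [-3.1, 3.1], [-0.84, 2.19], [0.05, 2.79], [-1.13, 4.28], [0.06, 2.93], [-2.69, 2.69]. Speed limits (rad/s): [2.22, 2.22, 2.79, 3.14, 3.14, 3.14].

## Interface

Orientations are given as [roll, pitch, yaw] about the fixed x, y, z axes, in that order (R = Rz(yaw) Ry(pitch) Rx(roll)).
In Python, from cell import env gives the robot as it stands. The module is installed in compiled form; this text tells all that it offers.
- The arm moves only by the tool drive_tool, never from a script. Its argument "rows" is a list that holds one entry, the list of rows, each a list of 7 numbers: the shift along the tool's x, y, z scaled (see below), then the turn, a rotation vector about the tool's x, y, z scaled (see below), then the opening, from 0 (shut) to 1 (fully open). In form: [[[tx, ty, tz, ax, ay, az, jaw], ...]]. A call has 1 to 5 rows; each row shifts and turns the commanded pose from where the row before left it, along the tool's axes as they then stand; what a row does not reach is not made up. The controller multiplies each number of a shift by 250 mm and each number of a turn by 180 degrees. A row lasts 1/8 s, in which the tool goes at most 62.5 mm and 10.7 degrees, less where a joint would pass 70% of its speed; a pose out of reach is approached as far as the arm can. A call with a number of a shift or a turn outside -1 to 1 is refused whole. A call with a gripper value outside its range is refused whole. The fingers move at their own pace and stop on an object; the grip force is fixed at half the most. Time passes only in rows, so rows that do not move let the fingers close. It gives the time, the measured TCP pose, the force, the opening and the grip force at its end, in the units of the state.
- env.state(): the state, without advancing time (a new reading comes with each control period).
- env.read_camera(name): name is "scene" or "side" or "wrist"; returns a dict with "color" (400x640x3 uint8, blue, green, red), "camera_matrix" (3x3 intrinsics, pixels), "pose" (4x4, takes a point from camera to world coordinates). Camera axes: x right, y up, looking along -z (the intrinsics and any distortion apply to the point x, -y, -z); pixel columns grow to the right and rows downward; lengths in mm; the calibration is good to about 2 mm. A picture is of the moment at which its call begins. There is no depth.
- env.job_done(): hands the job in; it is judged then, once.
Trained networks look in a picture, given as the dict that the camera call returned (one of the last four; its "shot" number tells which), for a name from the list of things; names that differ only in an ending like _2 or _b are one class to them, and where a whole thing is asked for, a point or a joint stands for the part that bears it (a point fixed in the world has none). Each returns a list of dicts, best first, with "score" (0 to 1); they miss things now and then, are a little off and sometimes report something else, mostly with a low value. They report only what shows in the picture. A call takes as long as a camera call.
- env.search_frame(name, picture): "at" ([x, y, z] in mm, in the coordinates of the camera as it stood for that picture, good to about 4 mm: the middle of the surface that is visible of it).
- env.place_of(name, picture): "at" ([x, y, z] in mm, in the coordinates of the camera as it stood for that picture, good to about 4 mm: a listed point, or the origin of a listed thing).
The state is a dict: "t": time; "joints": joint angles; "qvel": joint speeds; "tau": joint torques, N m; "eef_pos": TCP position; "tcp_rot": TCP orientation; "ft_force": force on the tool from outside, world axes, zero at the start; "moment": the same for the moment, N m; "opening": opening from 0.0 (shut) to 1.0 (fully open); "grip_force": force on a finger pad.
Only numpy, scipy, OpenCV 4.12 (cv2) and the standard library are available. Lean on these libraries where they do the work, as an engineer would, in place of code of your own. Each camera call takes 0.05 s, during which the arm holds its last target. There are 200 camera calls.

## Task

The spin is over: take the narrow red-capped tube and the wide yellow-capped tube out of the angled rotor of the open centrifuge and stand each one in the bore of the dry-block heater that matches its diameter, so that it fits snugly and stands fully down on the bottom of the bore. The blue-capped and white-capped tubes in the rotor are only there for balance. Do not shift the timer or the green cup.

Things in the scene. Friction and masses are not known exactly. Their poses are not given: they have to be found in the camera images.
- red_tube: Narrow sample tube, red cap, 80 mm long, loose. Straight body 12.4 mm in diameter, flat end; cap 15.6 mm in diameter over the top 16 mm. Origin: centre of its bottom end; z runs along the tube to the cap. Starts leaning about 27 deg in a rotor cup (38 mm deep, 14.4 mm inside), cap toward the rotor's axis, bottom outward; comes out along its own z. 11 to 21 g.
- yellow_tube: Wide sample tube, ribbed yellow cap, 85 mm long, loose. Body 17.2 mm in diameter, lowest 16 mm tapering to a 5 mm tip; cap 20 mm in diameter over the top 18 mm. Origin: centre of its bottom tip; z runs along the tube to the cap. Starts leaning about 28 deg in a rotor cup (38 mm deep, 19.2 mm inside) like the red one. 20 to 40 g.
- centrifuge: White round bench centrifuge, fixed, 258 mm across, rim 94 mm high, control nose toward its -x to 175 mm from the axis. Origin: on the bench, on the rotor's axis. Lid open, upright, 125 to 180 mm from the axis toward its +x, 246 mm wide, up to 360 mm high. Cup mouths lie 70 mm from the axis, 78 mm above the bench; the caps of the two loose tubes are about 55 mm apart, centre to centre.
- rotor (a joint): Turn of the six-cup rotor about its upright axis, rad, 0 at the start, counterclockwise from above positive. It turns when pushed with about 0.03 N m and stays where it is left; the tubes go round with it. On its other side it carries two fixed balance tubes: a narrow one with blue cap and a wide one with white cap.
- heater: Grey dry-block heater, fixed: x 130 mm, y 216 mm, 77 mm high, panel toward -x (to x = -95). Its aluminium block (52 x 176 mm, top at 90 mm) has five bores in a row, smallest at +y (left from the robot): 10, 14, 19, 24, 29 mm, at x = 0, y = +73, +46, +14.5, -22, -63.5. Origin: centre of footprint, on the bench. Nearer the robot: a drawer box 120 mm high; right of it a canister 380 mm high.
- bore_10 (a point): Centre of the mouth of the 10 mm bore (first from the left of the five), flush with the block's top face 90 mm above the bench; 10 mm across, 40 mm deep, flat floor, vertical.
- bore_14 (a point): Centre of the mouth of the 14 mm bore (second from the left of the five), flush with the block's top face 90 mm above the bench; 14 mm across, 40 mm deep, flat floor, vertical.
- bore_19 (a point): Centre of the mouth of the 19 mm bore (third from the left of the five), flush with the block's top face 90 mm above the bench; 19 mm across, 40 mm deep, flat floor, vertical.
- bore_24 (a point): Centre of the mouth of the 24 mm bore (fourth from the left of the five), flush with the block's top face 90 mm above the bench; 24 mm across, 40 mm deep, flat floor, vertical.
- bore_29 (a point): Centre of the mouth of the 29 mm bore (fifth from the left of the five), flush with the block's top face 90 mm above the bench; 29 mm across, 40 mm deep, flat floor, vertical.
- timer: White timer with a red knob, loose, 52 x 64 x 44 mm; origin at the centre of its underside. To be left where it is.
- green_cup: Green plastic cup, loose, 55 mm across and 64 mm high; origin at the centre of its underside. To be left where it is.

How it is judged (in metres and radians):
At the end, for the whole second after the job is handed in: The red tube stands in the 14 mm bore and the yellow tube in the 19 mm bore: bottom within 4 mm of the bore's axis and at least 36 mm below its mouth (bore 40 mm deep), leaning less than 8 deg, at rest (horizontal distance between red_tube and bore_14 below 0.004 m and z of red_tube in the frame of bore_14 below -0.036 m and angle between each of red_tube, yellow_tube's own z axis and vertical below 0.14 rad and linear speed of each of red_tube, yellow_tube below 0.02 m/s and horizontal distance between yellow_tube and bore_19 below 0.004 m and z of yellow_tube in the frame of bore_19 below -0.036 m); the robot touches nothing.
It fails at once if the timer is shifted by more than 30 mm (distance of timer from where it was at the start of the episode above 0.03 m).
It fails at once if the green cup is shifted by more than 30 mm (distance of green_cup from where it was at the start of the episode above 0.03 m).
It also fails if it takes over 72 s, if anything falls off the work surface, if the arm or the gripper's body presses on something with over 40 N, if the wrist force passes 120 N, or if a joint passes its speed limit or range.

## Working session

There is one attempt and no reset: what is moved stays moved. The work goes in short steps, Python scripts to look and compute and a tool call to move; the robot and the scene stay as the last step left them, time stands still between calls to the robot, and variables do not carry over. Pictures are saved under pics/ and viewed, at most 11 in all, crops included, and the job is handed in when it is done.

Besides the shell and the picture viewer there is one more tool, called after "Call:" by a JSON object that holds its "op" and its "data". drive_tool: Moves the arm, as the interface text tells. Its arguments: {"type":"object","properties":{"rows":{"type":"array","items":{"type":"array","items":{"type":"array","items":{"type":"number","minimum":-1,"maximum":1}}}}},"required":["rows"]}

```bash
mkdir -p pics; cat > h.py <<'E'
import numpy as np, cv2
from cell import env
from scipy.spatial.transform import Rotation as R
def shot(n,save=None):
    p=env.read_camera(n)
    if save: cv2.imwrite('pics/'+save,p['color'])
    return p
def w(p,at): return (p['pose']@np.r_[at,1])[:3]
def px(p,X):
    c=np.linalg.inv(p['pose'])@np.r_[X,1]; q=p['camera_matrix']@np.array([c[0],-c[1],-c[2]]); return q[:2]/q[2]
def ray(p,u,v):
    d=np.linalg.inv(p['camera_matrix'])@np.array([u,v,1.]); return p['pose'][:3,3],p['pose'][:3,:3]@np.array([d[0],-d[1],-d[2]])
E
cat > a.py <<'E'
from h import *
np.set_printoptions(precision=1,suppress=True)
print(env.state())
for n in ['scene','side','wrist']:
    p=shot(n,n+'0.png'); print(n,p['pose'][:3,3],p['camera_matrix'][0])
    for t in ['red_tube','yellow_tube','centrifuge','heater','bore_14','bore_19','bore_24','timer','green_cup']:
        for f in (env.search_frame,env.place_of):
            r=f(t,p)[:1]
            for d in r: X=w(p,d['at']); print(t,f.__name__,round(d['score'],2),X,px(p,X))
a,b=cv2.imread('pics/scene0.png'),cv2.imread('pics/side0.png')
E
python3 a.py
```

```text
{'t': 0.0, 'joints': array([-0.1,  0.5,  1.6, -0. ,  1.1, -0.1]), 'qvel': array([ 0., -0., -0.,  0., -0., -0.]), 'tau': array([ -0. , -61.3, -25.8,   0.1,   0. ,  -0. ]), 'eef_pos': array([624.8,   0.1, 233. ]), 'tcp_rot': array([-3.1, -0. ,  1.6]), 'ft_force': array([ 1.3,  0.2, -0.1]), 'moment': array([-0., -0.,  0.]), 'grip_force': 0.0, 'opening': 1.002650057386677}
scene [ 152.9 1020.8  760.4] [451.2   0.  325.8]
yellow_tube call 0.66 [492.3 369.9 105.5] [314.9 262.2]
yellow_tube call 0.46 [517.3 376.6  44.7] [304.  281.2]
centrifuge call 0.84 [456.  431.3  86.6] [317.3 292.4]
centrifuge call 0.71 [445.7 328.2  -0.7] [341.5 291.6]
heater call 0.56 [525.  -16.2  70.6] [365.7 186.5]
heater call 0.6 [548.1 -69.6  -2.5] [363.9 196.6]
bore_14 call 0.98 [527.2 -20.5  71.7] [365.5 185.3]
bore_14 call 0.95 [557.    0.3  89.1] [353.3 181.2]
bore_19 call 0.98 [527.2 -20.5  71.7] [365.5 185.3]
bore_19 call 0.95 [557.    0.3  89.1] [353.3 181.2]
bore_24 call 0.98 [527.2 -20.5  71.7] [365.5 185.3]
bore_24 call 0.95 [557.    0.3  89.1] [353.3 181.2]
timer call 0.52 [ 562.7 -264.4    2.5] [381.
[... 1069 characters left out ...]
5   0.  318.2]
centrifuge call 0.69 [428.4 201.3  41.2] [134.    3.6]
centrifuge call 0.31 [549.7 -56.8  90.1] [252.6 243. ]
heater call 0.91 [555.3 -27.4  76.6] [258.1 215.4]
heater call 0.64 [541.6 -71.1   2.1] [261.2 227.1]
bore_14 call 0.94 [559.5 -27.1  75.1] [261.9 214.8]
bore_14 call 0.93 [546.7 -57.6  89.2] [250.2 243.3]
bore_19 call 0.94 [559.5 -27.1  75.1] [261.9 214.8]
bore_19 call 0.93 [546.7 -57.6  89.2] [250.2 243.3]
bore_24 call 0.94 [559.5 -27.1  75.1] [261.9 214.8]
bore_24 call 0.93 [546.7 -57.6  89.2] [250.2 243.3]
timer call 0.72 [ 562.8 -232.9   20.1] [278.3 326.2]
timer call 0.7 [ 563.1 -263.8    1.6] [280.7 333.8]
green_cup call 0.57 [ 755.1 -175.7   57.9] [410.  311.2]
```

```bash
python3 -c "
import cv2,numpy as np
a,b,c=[cv2.imread(f'pics/{n}0.png') for n in ('scene','side','wrist')]
A=cv2.resize(a[150:350,200:430],None,fx=1.73,fy=1.73,interpolation=2)
B=cv2.resize(b[60:280,180:440],None,fx=1.53,fy=1.53,interpolation=2)
C=cv2.resize(c,None,fx=.6,fy=.6)
o=np.zeros((600,800,3),np.uint8)
o[:A.shape[0],:A.shape[1]]=A[:,:]
o[:B.shape[0],400:400+B.shape[1]]=B[:,:400]
o[350:590,:384]=C
o[350:350+240,400:800]=c[130:370,180:580]
cv2.imwrite('pics/m0.png',o)"
```

```text
(no output)
```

View pics/m0.png

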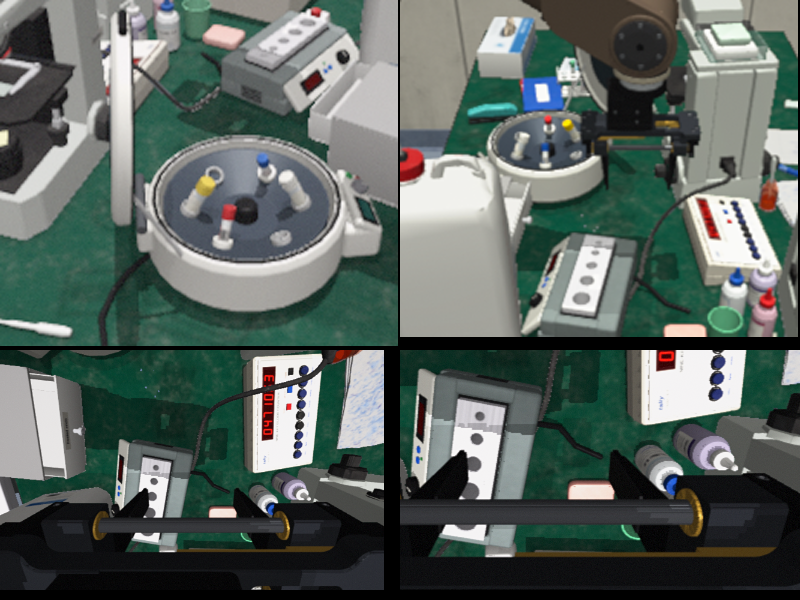

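The composite shows the rotor with yellow and red caps next to each other on the far/left side, the lid upright at its +x side and the nose toward the robot. The heater's bore row is in the wrist view at around (250–265, 190–250). I'll collect all the bore hits and move the wrist camera over the rotor.

```bash
cat > b.py <<'E'
from h import *
np.set_printoptions(precision=1,suppress=True)
for n in ['scene','side','wrist']:
    p=shot(n); print(n, -p['pose'][:3,2])
    for d in env.place_of('bore_14',p): X=w(p,d['at']); print(round(d['score'],2),X,px(p,X))
E
python3 b.py
```

```text
scene [ 0.4 -0.7 -0.6]
0.86 [558.6   2.5  90.6] [352.5 181. ]
0.86 [553.2 -53.2  84.9] [361.6 174.1]
0.81 [ 534.9 -128.3   88.2] [376.4 163.1]
0.79 [552.7 -23.3  88.6] [357.9 177.8]
0.6 [541.8 -87.5  94.8] [369.6 166.8]
side [ 0.   0.8 -0.6]
0.93 [ 533.7 -136.    87.7] [297.9 255.8]
0.88 [554.8 -23.8  88.2] [307.2 224.4]
0.81 [549.2 -54.3  90. ] [304.9 231.9]
0.78 [561.7   1.3  85.3] [309.9 218.9]
0.75 [541.4 -91.2  87.9] [301.5 242.7]
wrist [ 0.  -0.3 -1. ]
0.87 [542.1 -93.5  91.6] [248.  271.6]
0.85 [560.1   1.3  91.6] [258.1 195.2]
0.83 [ 532.7 -135.8   93. ] [242.6 302.5]
0.76 [547.6 -59.3  87.2] [251.5 243.9]
0.62 [559.6 -25.9  93.6] [258.8 219. ]
```

Call:
{"op": "drive_tool", "data": {"rows": [[[0.25, -0.2, -0.1, 0, 0, 0, 0.45], [0.2, -0.2, -0.1, 0, 0, 0, 0.45], [0.25, -0.2, -0.1, 0, 0, 0, 0.45], [0.2, -0.2, 0, 0, 0, 0, 0.45], [0, 0, 0, 0, 0, 0, 0.45]]]}}

```text
t: 3.78
eef_pos: [462.2, 181.2, 292.5]
tcp_rot: [3.141, -0.0, 1.575]
ft_force: [0.7, -0.2, -0.1]
opening: 0.528
grip_force: 0.0
```

Call:
{"op": "drive_tool", "data": {"rows": [[[0.15, -0.02, -0.1, 0, 0, 0, 0.45], [0.1, 0, 0, 0, 0, 0, 0.45], [0, 0, 0, 0, 0, 0, 0.45]]]}}

```text
t: 4.15
eef_pos: [460.1, 242.1, 316.6]
tcp_rot: [3.141, 0.0, 1.572]
ft_force: [-0.8, -0.4, -0.4]
opening: 0.449
grip_force: 0.0
```

```bash
cat > c.py <<'E'
from h import *
np.set_printoptions(precision=1,suppress=True)
p=shot('wrist','w1.png'); print(p['pose'][:3,3],-p['pose'][:3,2])
for t in ['red_tube','yellow_tube','centrifuge']:
    for f in ('search_frame','place_of'):
        for d in getattr(env,f)(t,p)[:2]: X=w(p,d['at']); print(t,f,round(d['score'],2),X,px(p,X))
import pickle; pickle.dump({k:p[k] for k in('color','pose','camera_matrix')},open('w1.pkl','wb'))
E
python3 c.py
```

```text
[461.3 320.1 469.2] [ 0.  -0.3 -1. ]
red_tube search_frame 0.56 [449.5 385.5 111.8] [308.   64.8]
red_tube place_of 0.64 [444.1 414.7  42.4] [305.6  51.8]
yellow_tube search_frame 0.79 [499.4 354.2 121.5] [350.4  92.5]
yellow_tube place_of 0.87 [524.1 368.5  46.9] [362.2  87.3]
centrifuge search_frame 0.59 [585.1 358.3 217.2] [465.6  75.4]
```

View pics/w1.png

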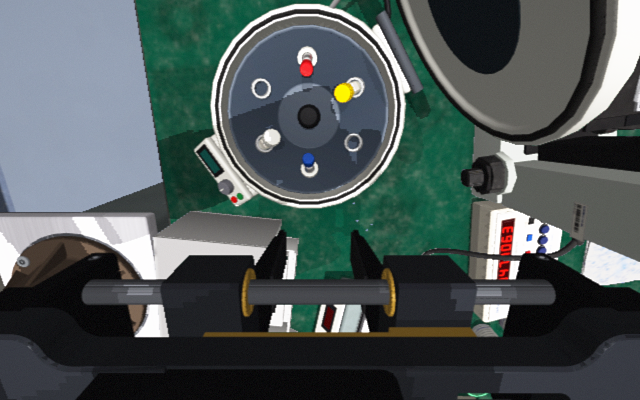

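The wrist view shows red cap (306,69), yellow cap (343,93), the hub (308,117), empty cups at (261,88) and (353,143), and the lid to the upper right, directly beyond yellow. Next I'll triangulate the caps and fit the rotor and heater.

```bash
cat > d.py <<'E'
from h import *
import pickle
np.set_printoptions(precision=2,suppress=True)
P=[pickle.load(open('w1.pkl','rb')),shot('scene'),shot('side')]
pickle.dump([{k:p[k] for k in('color','pose','camera_matrix')} for p in P],open('three.pkl','wb'))
def at(p,u,v,z): o,d=ray(p,u,v); return o+d*(z-o[2])/d[2]
a,b=at(P[0],261,88,78),at(P[0],353,143,78); print('cups',a,b,(a+b)/2,np.linalg.norm(a-b)/2)
def tri(o):
    A=np.zeros((3,3));B=np.zeros(3)
    for c,d in o:
        d=d/np.linalg.norm(d);M=np.eye(3)-np.outer(d,d);A+=M;B+=M@c
    X=np.linalg.solve(A,B); return X,[np.linalg.norm(np.cross(X-c,d/np.linalg.norm(d))) for c,d in o]
for n,(lo,hi),g in [('red',((0,150,110),(6,255,255)),(448,385,110)),('yel',((22,150,130),(34,255,255)),(495,357,115))]:
    o=[]
    for p in P:
        m=cv2.inRange(cv2.cvtColor(p['color'],cv2.COLOR_BGR2HSV),lo,hi)
        _,lab,st,ce=cv2.connectedComponentsWithStats(m)
        q=px(p,g); k=1+np.argmin([np.linalg.norm(c-q)+(1e3 if s[4]<8 else 0) for c,s in zip(ce[1:],st[1:])])
        print(n,q,ce[k],st[k]); o.append(ray(p,*ce[k]))
    print(n,tri(o),tri(o[:2]))
# heater fit
L=np.array([73,46,14.5,-22,-63.5])
S=[[(558.6,2.5),(552.7,-23.3),(553.2,-53.2),(541.8,-87.5),(534.9,-128.3)],[(561.7,1.3),(554.8,-23.8),(549.2,-54.3),(541.4,-91.2),(533.7,-136)],[(560.1,1.3),(559.6,-25.9),(547.6,-59.3),(542.1,-93.5),(532.7,-135.8)]]
from scipy.optimize import least_squares
S=np.array(S).astype(float)
f=lambda q:(S-np.stack([q[0]-np.sin(q[2])*L,q[1]+np.cos(q[2])*L],1)).ravel()
q=least_squares(f,[548,-70,0]).x; print('heater',q,np.abs(f(q)).max()); 
for l in L: print(l,q[0]-np.sin(q[2])*l,q[1]+np.cos(q[2])*l)
E
python3 d.py
```

```text
cups [386.21 363.99  78.  ] [510.   293.11  78.  ] [448.11 328.55  78.  ] 71.31929945980275
red [306.77  65.65] [304.76  72.76] [301  70  10   6  25]
red [330.51 271.12] [464.55  82.36] [461  80   9   7  22]
red [276.92 137.11] [276.  137.2] [275 136   3   4  10]
red (array([401.11, 216.73, 367.8 ]), [np.float64(130.84886163821992), np.float64(170.444878030006), np.float64(151.8261656906774)]) (array([361.05, 298.64, 509.38]), [np.float64(103.13100820583901), np.float64(103.13100820583887)])
yel [346.16  90.61] [343.36  92.15] [334  83  20  20 304]
yel [316.42 254.96] [317.67 258.69] [314 255  10   8  45]
yel [290.53 140.21] [289.31 140.97] [286 138   7   7  36]
yel (array([491.27, 358.08, 109.22]), [np.float64(2.4062710434728207), np.float64(1.9818675923428453), np.float64(1.955897225342487)]) (array([492.52, 356.28, 104.7 ]), [np.float64(0.05424804547905746), np.float64(0.05424804547902537)])
heater [546.4  -69.88  -0.2 ] 4.236763622295825
73.0 560.6222303941339 1.7190611282340456
46.0 555.3632363777042 -24.76381979388536
14.5 549.2277433585361 -55.660514203024675
-22.0 542.1183625585478 -91.46144581996387
-63.5 534.0350939777392 -132.16661464470297
```

Call:
{"op": "drive_tool", "data": {"rows": [[[0, 0, 0, 0, 0.05, 0, 0.4], [0, 0, 0, 0, 0.05, 0, 0.4], [0.06, -0.025, 0.1, 0, 0.05, 0, 0.4], [0.06, -0.025, 0.15, 0, 0, 0, 0.4], [0, 0, 0, 0, 0, 0, 0.4]]]}}

```text
t: 5.22
eef_pos: [446.2, 294.3, 269.6]
tcp_rot: [-3.138, -0.47, 1.571]
ft_force: [0.6, -0.6, 0.1]
opening: 0.402
grip_force: 0.0
```

```bash
cat > e.py <<'E'
from h import *
import sys
np.set_printoptions(precision=2,suppress=True)
s=env.state(); T=R.from_euler('xyz',s['tcp_rot']).as_matrix(); t=s['eef_pos']; print(t,T)
p=shot('wrist',sys.argv[1]); 
import pickle; pickle.dump({k:p[k] for k in('color','pose','camera_matrix')},open(sys.argv[1]+'.pkl','wb'))
c=T.T@(p['pose'][:3,3]-t); print('cam in tool',c, 'look',T.T@-p['pose'][:3,2])
for t_ in sys.argv[2:]:
    for f in ('search_frame','place_of'):
        for d in getattr(env,f)(t_,p)[:1]: X=w(p,d['at']); print(t_,f,round(d['score'],2),X,px(p,X),'tool',T.T@(X-t))
E
python3 e.py w2.png red_tube yellow_tube
```

```text
[446.24 294.3  269.65] [[ 0.    1.   -0.  ]
 [ 0.89  0.    0.45]
 [ 0.45 -0.   -0.89]]
cam in tool [  78.81    1.4  -152.95] look [-0.28  0.    0.96]
red_tube search_frame 0.7 [446.79 379.17 113.75] [317.76 185.52] tool [  5.     1.08 177.43]
red_tube place_of 0.58 [444.5  413.31  41.2 ] [316.44 175.49] tool [  2.55  -0.97 257.58]
yellow_tube search_frame 0.57 [493.42 353.68 119.95] [357.02 205.06] tool [-14.9   47.66 160.21]
yellow_tube place_of 0.75 [522.82 373.08  43.54] [369.6  201.37] tool [-32.23  77.3  237.03]
```

View pics/w2.png

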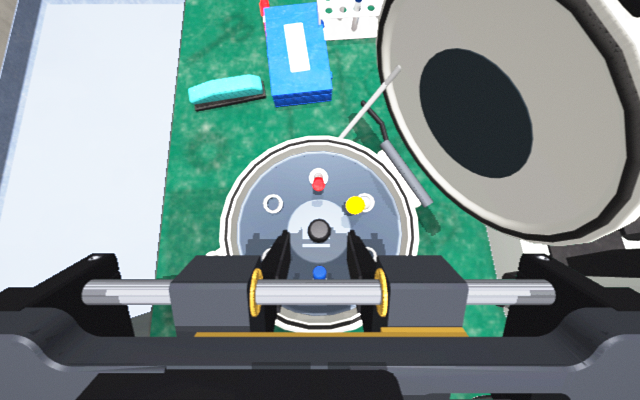

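Red cap (318,185) lies almost along the tool axis, offset about +5 mm in tool x and 180 mm ahead. I'll advance and look again.

Call:
{"op": "drive_tool", "data": {"rows": [[[0.02, 0.002, 0.2, 0, 0, 0, 0.4], [0, 0, 0.2, 0, 0, 0, 0.4], [0, 0, 0, 0, 0, 0, 0.4]]]}}

```text
t: 5.85
eef_pos: [446.8, 344.0, 182.3]
tcp_rot: [-3.137, -0.47, 1.57]
ft_force: [0.0, -0.8, -0.1]
opening: 0.399
grip_force: 0.0
```

```bash
python3 e.py w3.png red_tube
```

```text
[446.77 344.03 182.29] [[ 0.    1.   -0.  ]
 [ 0.89  0.    0.45]
 [ 0.45 -0.   -0.89]]
cam in tool [  78.83    1.37 -152.97] look [-0.28  0.    0.96]
red_tube search_frame 0.69 [446.74 385.67 111.39] [316.82 208.81] tool [ 5.03  0.3  82.07]
red_tube place_of 0.83 [447.97 415.    38.84] [318.42 194.33] tool [ -1.67   1.84 160.03]
```

View pics/w3.png

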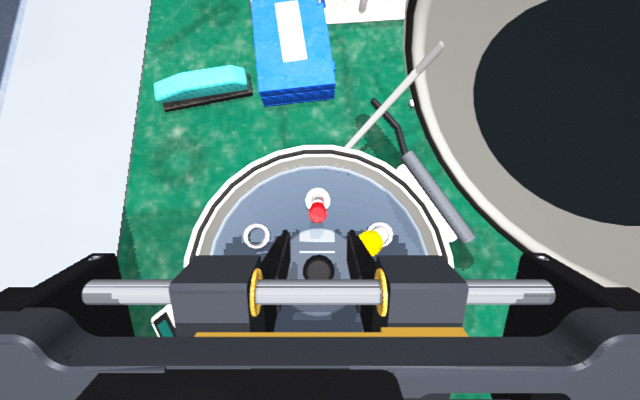

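Red cap (317,211) lines up with the finger gap and the cap top is about 76 mm ahead. I'll go in and close.

Call:
{"op": "drive_tool", "data": {"rows": [[[0.002, 0, 0.16, 0, 0, 0, 0.4], [0, 0, 0.16, 0, 0, 0, 0.4], [0, 0, 0, 0, 0, 0, 0.4], [0, 0, 0, 0, 0, 0, 0.0], [0, 0, 0, 0, 0, 0, 0.0]]]}}

```text
t: 6.62
eef_pos: [448.4, 380.2, 115.0]
tcp_rot: [3.139, -0.472, 1.571]
ft_force: [0.0, 0.5, 0.7]
opening: 0.243
grip_force: 0.0
```

Call:
{"op": "drive_tool", "data": {"rows": [[[0, 0, 0, 0, 0, 0, 0.0], [0, 0, 0, 0, 0, 0, 0.0]]]}}

```text
t: 6.88
eef_pos: [448.2, 380.4, 114.3]
tcp_rot: [3.14, -0.472, 1.571]
ft_force: [-0.5, -3.7, 8.6]
opening: 0.154
grip_force: 30.0
```

Call:
{"op": "drive_tool", "data": {"rows": [[[0, 0, -0.03, 0, 0, 0, 0.0], [0, 0, -0.08, 0, 0, 0, 0.0], [0, 0, -0.15, 0, 0, 0, 0.0], [0, 0, -0.15, 0, 0, 0, 0.0], [0, 0, 0, 0, 0, 0, 0.0]]]}}

```text
t: 7.5
eef_pos: [448.4, 333.3, 207.0]
tcp_rot: [3.137, -0.472, 1.572]
ft_force: [0.1, -0.0, -0.5]
opening: 0.155
grip_force: 30.0
```

```bash
cat > f.py <<'E'
from h import *
import sys
np.set_printoptions(precision=2,suppress=True)
s=env.state(); T=R.from_euler('xyz',s['tcp_rot']).as_matrix(); t=s['eef_pos']; print(t,s['opening'],s['grip_force'])
P=[shot(n) for n in('wrist','scene','side')]
A,B,C=[p['color'] for p in P]
o=np.zeros((500,800,3),np.uint8)
def crop(p,X,h,k):
    u,v=px(p,X).astype(int); print(u,v); q=cv2.copyMakeBorder(p['color'],h,h,h,h,cv2.BORDER_CONSTANT)[v:v+2*h,u:u+2*h]; return cv2.resize(q,(k,k),interpolation=cv2.INTER_CUBIC)
X=t+T[:,2]*40 if len(sys.argv)<5 else np.array(eval(sys.argv[4]))
o[:250,:400]=cv2.resize(A,(400,250)); 
o[:250,400:650]=crop(P[0],X,int(sys.argv[2]),250)
o[250:,:250]=crop(P[1],X,int(sys.argv[3]),250); o[250:,260:510]=crop(P[2],X,int(sys.argv[3]),250)
cv2.imwrite('pics/'+sys.argv[1],o)
E
python3 f.py m4.png 60 45
```

```text
[448.44 333.33 206.96] 0.15452110564131225 29.999822974205017
316 231
337 239
275 125
```

View pics/m4.png

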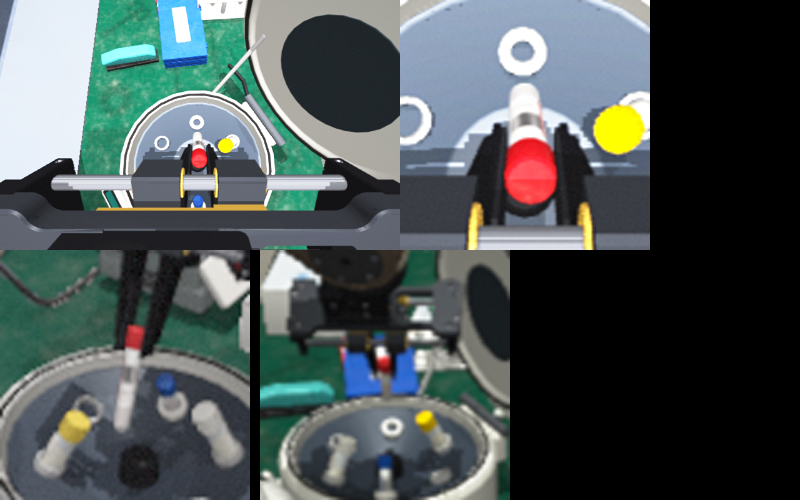

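Red came out cleanly and hangs coaxially in the jaws. I'll bring it upright and carry it toward the heater.

Call:
{"op": "drive_tool", "data": {"rows": [[[0, 0, -0.1, 0, -0.05, 0, 0.0], [0, 0, -0.05, 0, -0.05, 0, 0.0], [0, 0, -0.02, 0, -0.05, 0, 0.0], [-0.22, 0.1, 0, 0, 0, 0, 0.0], [-0.22, 0.1, 0, 0, 0, 0, 0.0]]]}}

```text
t: 8.28
eef_pos: [497.3, 208.6, 242.2]
tcp_rot: [-3.14, 0.0, 1.576]
ft_force: [0.6, 0.1, 0.5]
opening: 0.154
grip_force: 30.0
```

Call:
{"op": "drive_tool", "data": {"rows": [[[-0.22, 0.1, 0, 0, 0, 0, 0.0], [-0.22, 0.1, 0, 0, 0, 0, 0.0], [-0.22, 0.03, 0, 0, 0, 0, 0.0], [-0.12, 0, 0, 0, 0, 0.032, 0.0], [0, 0, 0, 0, 0, 0.032, 0.0]]]}}

```text
t: 8.9
eef_pos: [555.0, 11.4, 242.1]
tcp_rot: [-3.139, 0.0, 1.364]
ft_force: [1.0, 0.4, -0.2]
opening: 0.155
grip_force: 30.0
```

Call:
{"op": "drive_tool", "data": {"rows": [[[0, 0, 0, 0, 0, 0, 0.0]]]}}

```text
t: 9.02
eef_pos: [555.0, 13.1, 242.4]
tcp_rot: [-3.14, -0.0, 1.37]
ft_force: [0.9, -0.4, 0.9]
opening: 0.158
grip_force: 30.0
```

```bash
cat > g.py <<'E'
from h import *
import sys,pickle
np.set_printoptions(precision=2,suppress=True)
p=shot('wrist'); s=env.state()
pickle.dump(({k:p[k] for k in('color','pose','camera_matrix')},s),open(sys.argv[1]+'.pkl','wb'))
u0,v0,u1,v1=map(int,sys.argv[2:6])
cv2.imwrite('pics/'+sys.argv[1]+'.png',cv2.resize(p['color'][v0:v1,u0:u1],None,fx=4,fy=4,interpolation=cv2.INTER_CUBIC))
for l in [73,46,14.5,-22]: print(l,px(p,(546.4+.199*l,-69.88+.98*l,90)))
E
python3 g.py g1 220 120 420 260
```

```text
73 [323.98 202.67]
46 [323.86 224.64]
14.5 [323.73 249.02]
-22 [323.59 275.7 ]
```

View pics/g1.png

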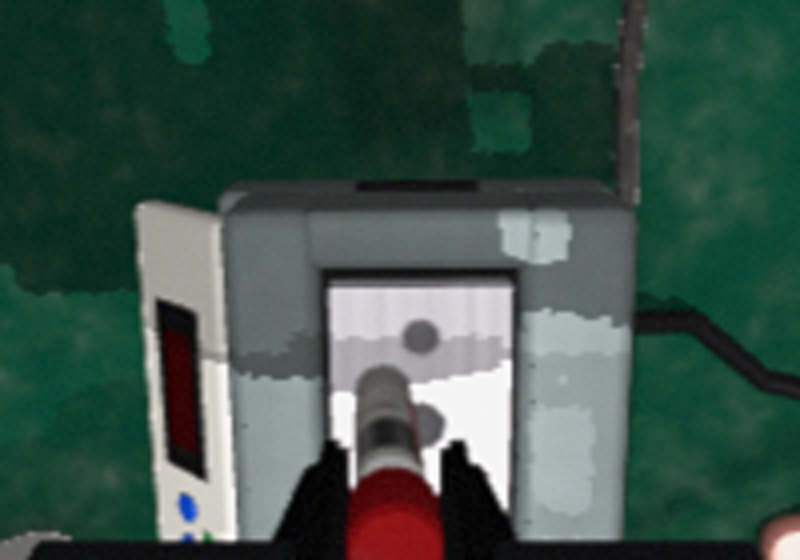

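The bores are where the fit predicted, within about 1.5 mm (10 mm bore at (325,204), 14 mm bore near (325,226)). The tip is at (316,218).

```bash
cat > k.py <<'E'
from h import *
import pickle
np.set_printoptions(precision=2,suppress=True)
def load(n): return pickle.load(open(n+'.pkl','rb'))
def tool(p,s,u,v,ztool=None,zw=None):
    T=R.from_euler('xyz',s['tcp_rot']).as_matrix(); t=s['eef_pos']
    o,d=ray(p,u,v)
    if zw is not None: return T.T@(o+d*(zw-o[2])/d[2]-t)
    o,d=T.T@(o-t),T.T@d
    return o+d*(ztool-o[2])/d[2]
E
python3 -c "
from k import *
p,s=load('g1'); print(p['camera_matrix'])
print(tool(p,s,315.75,218.2,ztool=76),tool(p,s,325,204,zw=90),tool(p,s,324.8,226,zw=90),tool(p,s,318.75,252,ztool=0))"
```

```text
[[275.53   0.   318.16]
 [  0.   275.53 203.55]
 [  0.     0.     1.  ]]
[-2.3  -0.46 76.  ] [-11.93   9.54 152.61] [-39.03   9.42 152.61] [2.67 2.01 0.  ]
```

Call:
{"op": "drive_tool", "data": {"rows": [[[-0.147, 0.04, 0, 0, 0, 0, 0.0], [0, 0, 0.1, 0, 0, 0, 0.0], [0, 0, 0.1, 0, 0, 0, 0.0], [0, 0, 0, 0, 0, 0, 0.0], [0, 0, 0, 0, 0, 0, 0.0]]]}}

```text
t: 9.7
eef_pos: [558.0, -24.6, 194.2]
tcp_rot: [3.141, -0.0, 1.371]
ft_force: [-0.5, -0.1, 0.1]
opening: 0.153
grip_force: 30.0
```

```bash
python3 g.py g2 240 150 400 260
```

```text
73 [313.9  180.02]
46 [314.01 207.25]
14.5 [314.14 237.15]
-22 [314.27 269.49]
```

View pics/g2.png

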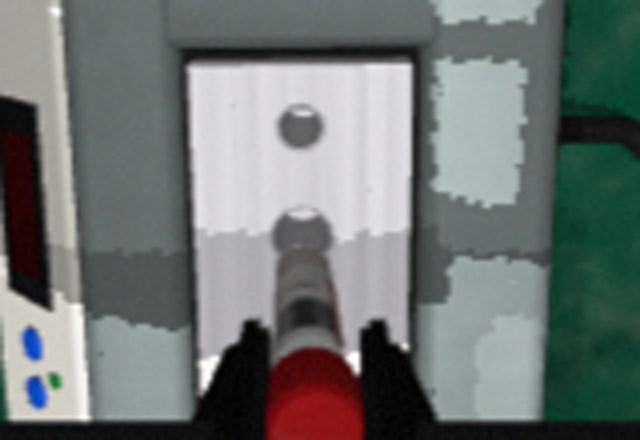

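```bash
python3 -c "
from k import *
p,s=load('g2')
print(tool(p,s,315.5,218.2,ztool=76),tool(p,s,315.2,181.7,zw=90),tool(p,s,315.5,209,zw=90),tool(p,s,318.5,252,ztool=0))
c=p['color']; g=cv2.cvtColor(c,cv2.COLOR_BGR2GRAY)
print(g[150:232:1,315]); print(g[208,300:332]);print(g[182,300:332]);print(g[222,300:332])"
```

```text
[-1.96 -0.83 76.  ] [ 24.72  -1.3  104.44] [ -2.44  -1.1  104.44] [3.04 1.72 0.  ]
[112 112 109 110 111 107 106 107 103  93  82  71  28  25  59 107 189 216
 217 216 216 216 214 214 215 203 153 177 214 123  99  99 102 100 101  97
 107 175 205 211 212 210 211 211 211 212 210 209 209 210 209 187 196 214
 187 112  94  95  97  96  96  99  87  86  87  92  98 100  99  98  87  83
 101 102  69  35  28  28  27  28  29  51]
[178 189 211 209 199 181 181 159 112  85  87  92  91  94  96  97  95  98
  94  90  90  88 119 179 211 219 221 219 204 177 171 170]
[218 216 210 210 214 220 221 220 207 163 111  91  97  99 101 102  98  97
  94  94 137 189 213 215 217 220 220 222 217 212 207 213]
[175 172 171 172 171 173 177 176 151  97  92  91  88  91  98 101 100  98
  94  91  97  91  73 101 157 177 179 175 175 169 170 173]
```

Call:
{"op": "drive_tool", "data": {"rows": [[[0.003, -0.0035, 0.07, 0, 0, 0, 0.0], [0, 0, 0, 0, 0, 0, 0.0], [0, 0, 0, 0, 0, 0, 0.0]]]}}

```text
t: 10.12
eef_pos: [557.3, -24.0, 177.0]
tcp_rot: [3.14, -0.0, 1.37]
ft_force: [-0.3, -0.1, -0.1]
opening: 0.156
grip_force: 30.0
```

```bash
python3 g.py g3 260 150 380 250; python3 -c "
from k import *
p,s=load('g3'); g=cv2.cvtColor(p['color'],cv2.COLOR_BGR2GRAY); print(s['eef_pos'])
for v in range(194,232,2): print(v,g[v,302:332])
print(g[150:232,315])"
```

```text
73 [314.42 184.27]
46 [314.56 213.15]
14.5 [314.72 244.72]
-22 [314.89 278.73]
[557.25 -24.1  176.97]
194 [210 211 212 216 218 218 216 213 211 212 211 216 213 212 213 211 206 206
 209 212 212 210 213 214 215 218 222 217 213 209]
196 [211 211 213 217 219 218 214 213 214 211 210 213 212 212 209 209 205 206
 207 210 212 210 211 212 216 219 220 216 212 208]
198 [212 210 213 217 219 217 216 214 211 210 210 214 212 210 210 210 204 204
 209 211 210 209 210 214 217 217 220 215 212 208]
200 [210 210 212 215 218 216 216 213 212 210 210 212 212 209 209 208 206 205
 207 208 211 209 210 213 215 219 221 217 211 207]
202 [213 210 212 215 218 216 215 214 210 211 211 212 210 209 210 209 207 203
 206 209 210 209 210 213 215 219 219 217 213 208]
204 [212 210 211 214 218 216 215 213 211 209 211 213 212 210 208 208 204 205
 207 208 210 209 209 211 216 218 220 217 212 209]
206 [211 209 209 216 217 217 215 214 212 210 211 210 212 206 205 207 204 203
 206 211 208 209 211 210 216 219 219 217 210 208]
208 [211 210 210 215 219 216 216 215 203 171 140 153 173 169 171 175 169 160
 165 198 209 211 210 211 215 219
[... 1048 characters left out ...]
71 173 177 170 133  92  91  80  60  39  27  27  30  30  40  44
  46  52  57  71 119 172 174 179 175 175 171 168]
228 [169 173 171 173 177 167 133  86  64  65  55  42  32  27  29  29  37  46
  48  43  39  50 102 156 177 177 179 174 171 170]
230 [ 36  36  61 125 174 168 130  76  59  62  56  41  30  31  28  31  38  45
  50  46  38  46  87 143 176 179 179 175 172 149]
[114 112 112 111 110 109 108 108 106 106 102 100  91  81  52  23  22  45
 101 163 214 216 216 213 214 214 214 215 216 208 160 192 186 115  98  99
 101 101 100  99 101 129 177 209 212 212 212 211 210 211 209 210 209 210
 210 210 206 163 169 141 102  97  85  86  85  90  97  99  98  98  92  80
  96 100  68  37  27  27  27  28  31  55]
```

View pics/g3.png

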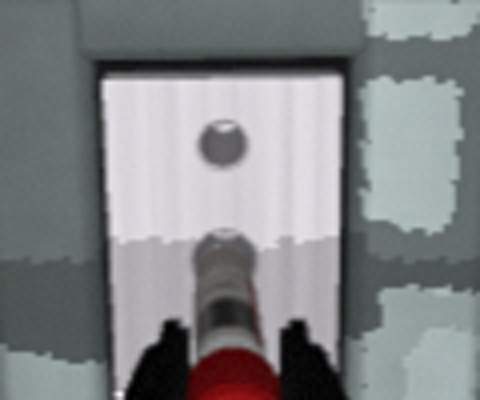

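```bash
python3 -c "
from k import *
p,s=load('g3')
for z in (74,76,78,80):print(tool(p,s,315.9,218.4,ztool=z))
print(tool(p,s,315.8,214.5,zw=90))"
```

```text
[-1.55 -0.32 74.  ]
[-2.25 -0.33 76.  ]
[-2.96 -0.35 78.  ]
[-3.66 -0.37 80.  ]
[-2.33 -0.51 86.97]
```

Call:
{"op": "drive_tool", "data": {"rows": [[[0.0015, 0, 0.02, 0, 0, 0, 0.0], [0, 0, 0.02, 0, 0, 0, 0.0], [0, 0, 0.015, 0, 0, 0, 0.0], [0, 0, 0, 0, 0, 0, 0.0]]]}}

```text
t: 10.68
eef_pos: [557.5, -24.0, 162.6]
tcp_rot: [3.14, 0.0, 1.37]
ft_force: [2.6, -1.9, 1.8]
opening: 0.152
grip_force: 30.0
```

```bash
python3 -c "
from h import *
s=env.state();print(s['eef_pos'],s['ft_force'],s['moment'])"
```

```text
[557.53092558 -23.95212354 162.57461782] [ 2.63303328 -1.91985363  1.78485012] [-0.36137955 -0.64194767 -0.00831544]
```

Call:
{"op": "drive_tool", "data": {"rows": [[[-0.001, 0.002, 0.02, 0, 0, 0, 0.0], [0, 0, 0.025, 0, 0, 0, 0.0], [0, 0, 0, 0, 0, 0, 0.0]]]}}

```text
t: 11.05
eef_pos: [556.9, -24.0, 150.1]
tcp_rot: [-3.14, 0.0, 1.37]
ft_force: [1.1, -0.9, -1.1]
opening: 0.155
grip_force: 30.0
```

Call:
{"op": "drive_tool", "data": {"rows": [[[0, 0, 0.03, 0, 0, 0, 0.0], [0, 0, 0.03, 0, 0, 0, 0.0], [0, 0, 0, 0, 0, 0, 0.0]]]}}

```text
t: 11.42
eef_pos: [557.0, -24.0, 135.2]
tcp_rot: [-3.14, 0.0, 1.37]
ft_force: [-0.3, -1.3, -1.0]
opening: 0.156
grip_force: 30.0
```

Call:
{"op": "drive_tool", "data": {"rows": [[[0, 0, 0.012, 0, 0, 0, 0.0], [0, 0, 0.01, 0, 0, 0, 0.0], [0, 0, 0, 0, 0, 0, 0.0]]]}}

```text
t: 11.8
eef_pos: [557.2, -24.0, 130.3]
tcp_rot: [-3.141, 0.0, 1.37]
ft_force: [-1.8, -2.8, -0.6]
opening: 0.156
grip_force: 30.0
```

Call:
{"op": "drive_tool", "data": {"rows": [[[0, 0, 0.01, 0, 0, 0, 0.0], [0, 0, 0, 0, 0, 0, 0.0]]]}}

```text
t: 12.05
eef_pos: [557.2, -24.0, 127.8]
tcp_rot: [-3.141, 0.0, 1.37]
ft_force: [-1.2, -1.7, -1.1]
opening: 0.157
grip_force: 30.0
```

Call:
{"op": "drive_tool", "data": {"rows": [[[0, 0, 0.008, 0, 0, 0, 0.0], [0, 0, 0, 0, 0, 0, 0.0]]]}}

```text
t: 12.3
eef_pos: [557.5, -24.2, 127.1]
tcp_rot: [3.141, 0.0, 1.37]
ft_force: [-4.9, -2.7, 13.3]
opening: 0.153
grip_force: 30.0
```

Red hit the floor at TCP z ≈ 127, which makes the tube about 77 mm below the grasp. I'll release it, rise, and head back to the rotor.

Call:
{"op": "drive_tool", "data": {"rows": [[[0, 0, -0.003, 0, 0, 0, 0.4], [0, 0, 0, 0, 0, 0, 0.4], [0, 0, -0.1, 0, 0, 0, 0.4], [0, 0, -0.2, 0, 0, 0, 0.4], [0, 0, -0.2, 0, 0, 0, 0.4]]]}}

```text
t: 12.92
eef_pos: [557.4, -23.9, 252.9]
tcp_rot: [-3.141, -0.0, 1.37]
ft_force: [1.0, -0.5, 0.2]
opening: 0.401
grip_force: 0.0
```

```bash
python3 e.py w5.png red_tube
```

```text
[557.37 -23.92 252.91] [[ 0.2   0.98 -0.  ]
 [ 0.98 -0.2   0.  ]
 [ 0.   -0.   -1.  ]]
cam in tool [  78.29    1.58 -152.66] look [-0.28  0.    0.96]
red_tube search_frame 0.79 [557.28 -21.13 124.07] [315.99 197.31] tool [  2.69  -0.58 128.84]
red_tube place_of 0.83 [555.13 -26.24  45.01] [315.62 185.92] tool [ -2.76  -1.63 207.89]
```

Red is standing in bore 14. Next is yellow.

Call:
{"op": "drive_tool", "data": {"rows": [[[0.1, -0.07, 0, 0, 0, 0.0536, 0.4], [0.1, -0.07, 0, 0, 0, 0.0536, 0.4], [0.1, -0.07, 0, 0, 0, 0.0536, 0.4], [0.1, -0.07, 0, 0, 0, 0.0536, 0.4], [0.1, -0.07, 0, 0, 0, 0.0536, 0.4]]]}}

```text
t: 13.7
eef_pos: [546.1, 124.9, 250.3]
tcp_rot: [-3.141, 0.002, 0.522]
ft_force: [0.6, -0.8, -0.2]
opening: 0.403
grip_force: 0.0
```

Call:
{"op": "drive_tool", "data": {"rows": [[[-0.1, -0.15, 0, 0, 0.052, 0, 0.4], [0, 0, 0, 0, 0.052, 0, 0.4], [0, 0, 0, 0, 0.0516, 0, 0.4], [0, 0, 0, 0, 0, 0, 0.4]]]}}

```text
t: 14.2
eef_pos: [504.4, 143.0, 250.2]
tcp_rot: [-3.14, -0.486, 0.525]
ft_force: [0.7, -0.8, -0.7]
opening: 0.396
grip_force: 0.0
```

```bash
cat > n.py <<'E'
from h import *
import sys
np.set_printoptions(precision=3,suppress=True)
s=env.state(); T=R.from_euler('xyz',s['tcp_rot']).as_matrix(); t=s['eef_pos']
G=np.array([493,355,110.5]); th=np.radians(30.2); ln=np.radians(28)
d=np.array([np.cos(th)*np.sin(ln),np.sin(th)*np.sin(ln),-np.cos(ln)])
print(t,T[:,2],d); print('to pre',T.T@(G-90*d-t)/250,'to G',T.T@(G-t)/250)
print('rotvec/180',np.degrees(np.cross([0,0,1],T.T@d))/180)
E
python3 n.py
```

```text
[504.403 143.049 250.233] [ 0.403  0.236 -0.884] [ 0.406  0.236 -0.883]
to pre [ 0.079 -0.755  0.316] to G [ 0.08  -0.755  0.676]
rotvec/180 [-0.     0.001  0.   ]
```

Call:
{"op": "drive_tool", "data": {"rows": [[[0.02, -0.2, 0, 0, 0, 0, 0.4], [0.02, -0.2, 0, 0, 0, 0, 0.4], [0.02, -0.2, 0.1, 0, 0, 0, 0.4], [0.019, -0.155, 0.216, 0, 0, 0, 0.4], [0, 0, 0, 0, 0, 0, 0.4]]]}}

```text
t: 14.82
eef_pos: [457.1, 333.5, 190.2]
tcp_rot: [3.141, -0.481, 0.531]
ft_force: [-0.3, 0.4, 0.3]
opening: 0.401
grip_force: 0.0
```

Call:
{"op": "drive_tool", "data": {"rows": [[[0, 0, 0, 0, 0, 0, 0.4]]]}}

```text
t: 14.95
eef_pos: [458.1, 331.2, 193.9]
tcp_rot: [3.141, -0.487, 0.528]
ft_force: [-0.7, -0.6, 0.0]
opening: 0.399
grip_force: 0.0
```

```bash
python3 n.py; python3 e.py w6.png yellow_tube; python3 -c "
from k import *
import pickle
p=pickle.load(open('w6.png.pkl','rb')); s=env.state()
m=cv2.inRange(cv2.cvtColor(p['color'],cv2.COLOR_BGR2HSV),(22,130,110),(34,255,255))
_,l,st,ce=cv2.connectedComponentsWithStats(m)
for c,q in zip(ce[1:],st[1:]):
  if q[4]>60: print(c,q,tool(p,s,*c,ztool=82))"
```

```text
[458.055 331.246 193.873] [ 0.404  0.235 -0.884] [ 0.406  0.236 -0.883]
to pre [-0.008 -0.012  0.014] to G [-0.007 -0.012  0.374]
rotvec/180 [ 0.     0.001 -0.   ]
[458.06 331.25 193.87] [[ 0.76  0.5   0.4 ]
 [ 0.45 -0.86  0.24]
 [ 0.47  0.   -0.88]]
cam in tool [  80.39    1.63 -152.14] look [-0.28  0.    0.96]
yellow_tube search_frame 0.79 [495.69 355.29 118.99] [313.88 210.03] tool [ 4.4  -1.86 87.06]
yellow_tube place_of 0.79 [523.82 372.76  46.87] [313.97 193.47] tool [ -0.08  -2.83 166.28]
[311.08 214.59] [300 202  23  26 466] [ 1.32 -5.22 82.  ]
```

View pics/w6.png

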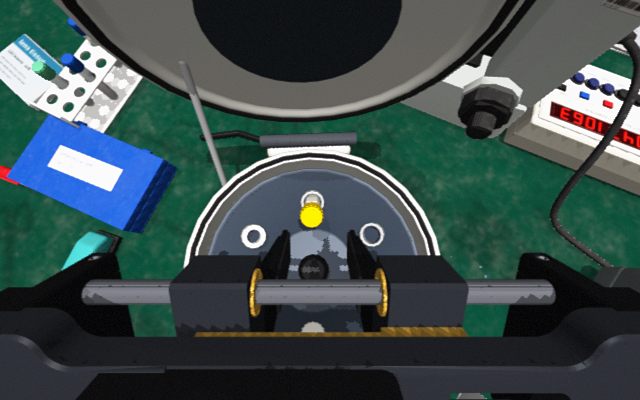

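Yellow cap is at (311,215), about 5 mm toward −y of the jaw centre. I'll correct for that and go in.

Call:
{"op": "drive_tool", "data": {"rows": [[[0.003, -0.018, 0.12, 0, 0, 0, 0.4], [0, 0, 0.12, 0, 0, 0, 0.4], [0, 0, 0.12, 0, 0, 0, 0.4], [0, 0, 0.005, 0, 0, 0, 0.4], [0, 0, 0, 0, 0, 0, 0.4]]]}}

```text
t: 15.72
eef_pos: [493.3, 356.5, 115.2]
tcp_rot: [3.141, -0.49, 0.527]
ft_force: [0.2, -0.2, -1.0]
opening: 0.399
grip_force: 0.0
```

Call:
{"op": "drive_tool", "data": {"rows": [[[0, 0, 0, 0, 0, 0, 0.0], [0, 0, 0, 0, 0, 0, 0.0], [0, 0, 0, 0, 0, 0, 0.0], [0, 0, 0, 0, 0, 0, 0.0]]]}}

```text
t: 16.23
eef_pos: [493.2, 357.1, 114.6]
tcp_rot: [3.142, -0.49, 0.528]
ft_force: [-3.1, -2.0, 7.5]
opening: 0.202
grip_force: 30.0
```

Call:
{"op": "drive_tool", "data": {"rows": [[[0, 0, -0.03, 0, 0, 0, 0.0], [0, 0, -0.1, 0, 0, 0, 0.0], [0, 0, -0.15, 0, 0, 0, 0.0], [0, 0, -0.15, 0, 0, 0, 0.0], [0, 0, -0.1, 0, 0, 0, 0.0]]]}}

```text
t: 16.85
eef_pos: [438.6, 325.2, 232.6]
tcp_rot: [3.141, -0.49, 0.528]
ft_force: [-1.9, -0.1, 0.1]
opening: 0.199
grip_force: 30.0
```

Call:
{"op": "drive_tool", "data": {"rows": [[[0, 0.2, 0, 0, 0, 0, 0.0], [0, 0.2, 0, 0, -0.052, 0, 0.0], [0, 0.2, 0, 0, -0.052, 0, 0.0], [0, 0.2, 0, 0, -0.0516, 0, 0.0], [0, 0, 0, 0, 0, 0, 0.0]]]}}

```text
t: 17.48
eef_pos: [542.1, 150.7, 230.6]
tcp_rot: [3.141, 0.002, 0.525]
ft_force: [-0.3, 0.7, -0.6]
opening: 0.204
grip_force: 30.0
```

Call:
{"op": "drive_tool", "data": {"rows": [[[0, 0, 0, 0, 0, -0.0536, 0.0], [0, 0, 0, 0, 0, -0.0536, 0.0], [0, 0, 0, 0, 0, -0.0536, 0.0], [0, 0, 0, 0, 0, -0.0536, 0.0], [0, 0, 0, 0, 0, -0.0536, 0.0]]]}}

```text
t: 18.1
eef_pos: [539.1, 153.5, 231.1]
tcp_rot: [3.141, -0.001, 1.376]
ft_force: [0.6, -0.5, 0.3]
opening: 0.203
grip_force: 30.0
```

```bash
cat > n2.py <<'E'
from h import *
np.set_printoptions(precision=4,suppress=True)
s=env.state(); T=R.from_euler('xyz',s['tcp_rot']).as_matrix(); t=s['eef_pos']
print(t,s['tcp_rot'],s['opening'],s['grip_force'])
G=np.array([550.9,-54.9,t[2]])
print('to G',T.T@(G-t)/250,'down rot',np.degrees(np.cross([0,0,1],T.T@[0,0,-1]))/180, 'yaw err to 1.37', (s['tcp_rot'][2]-1.37)/np.pi)
E
python3 n2.py
```

```text
[539.0948 153.4885 231.0591] [ 3.1411 -0.0005  1.3759] 0.20257163461974276 29.99950647354126
to G [-0.8086  0.2077 -0.0003] down rot [ 0.0002 -0.0002  0.    ] yaw err to 1.37 0.0018904737086372716
```

Call:
{"op": "drive_tool", "data": {"rows": [[[-0.2, 0.055, 0, 0, 0, 0.002, 0.0], [-0.2, 0.055, 0, 0, 0, 0, 0.0], [-0.2, 0.055, 0, 0, 0, 0, 0.0], [-0.2, 0.043, 0, 0, 0, 0, 0.0], [0, 0, 0, 0, 0, 0, 0.0]]]}}

```text
t: 18.73
eef_pos: [549.4, -55.5, 231.0]
tcp_rot: [3.141, -0.0, 1.36]
ft_force: [0.2, 1.4, 0.0]
opening: 0.204
grip_force: 30.0
```

Call:
{"op": "drive_tool", "data": {"rows": [[[0, 0, 0.1, 0, 0, 0, 0.0], [0, 0, 0, 0, 0, 0, 0.0], [0, 0, 0, 0, 0, 0, 0.0]]]}}

```text
t: 19.1
eef_pos: [550.2, -52.6, 206.7]
tcp_rot: [3.141, -0.0, 1.365]
ft_force: [0.5, -0.4, -0.5]
opening: 0.202
grip_force: 30.0
```

```bash
python3 n2.py; python3 g.py g4 240 150 400 260
```

```text
[550.1875 -52.5964 206.6626] [ 3.1408 -0.0002  1.3645] 0.2019389156190635 29.99986231327057
to G [-0.0084  0.0047  0.    ] down rot [ 0.0002 -0.0001  0.    ] yaw err to 1.37 -0.0017377259044316297
73 [315.65 147.76]
46 [315.9  175.51]
14.5 [316.18 206.  ]
-22 [316.48 239.01]
```

View pics/g4.png

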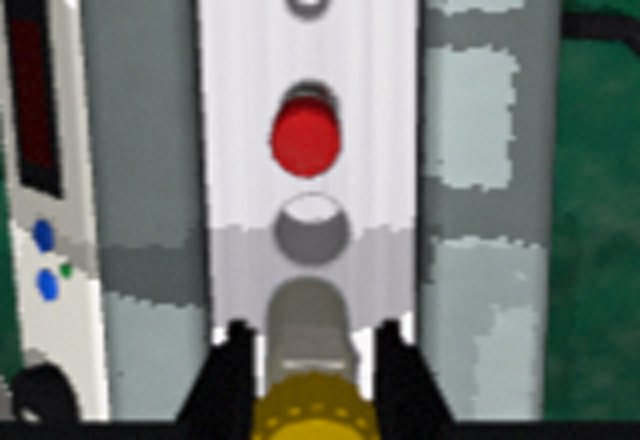

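```bash
python3 -c "
from k import *
p,s=load('g4'); g=cv2.cvtColor(p['color'],cv2.COLOR_BGR2GRAY)
for v in (204,207,210,225,229,233):print(v,g[v,302:334])
for z in (60,62,64): print(tool(p,s,317,229,ztool=z))
print(tool(p,s,318,207.5,zw=90))"
```

```text
204 [220 220 220 216 219 212 184 131  88  94 124 164 204 216 217 213 207 189
 196 204 158 115  95  89 130 195 220 220 217 216 217 221]
207 [185 185 181 180 181 164 123  83  87  91  91  93  94  95  93  95  96  96
  96  96  92  91  88  87 100 151 204 221 205 182 178 182]
210 [178 179 175 175 176 169 143 109  88  90  93  96  96  98  99  97  99  96
  95  95  92  94  86  85 104 145 176 181 175 175 174 176]
225 [178 176 176 172 156 115  91  86  90  93  96  94  93  95  91  93  93  93
  94  92  91  84  85  91 134 173 176 172 172 173 176 175]
229 [175 178 172 161 124  91  87  90  89  95  92  93  97  96  95  93  95  94
  93  94  91  88  86  86 100 141 176 171 169 173 174 176]
233 [  9  53 132 167 125  93  88  89  95 102 102 101 102 101 105 105 103 105
 104 104 105 102 104  91  93 148 224 246 247 249 238 124]
[-5.71  0.48 60.  ]
[-6.51  0.47 62.  ]
[-7.3   0.46 64.  ]
[ -4.67   1.28 116.82]
```

```bash
python3 -c "
from k import *
p,s=load('g4'); c=p['color']
m=cv2.inRange(cv2.cvtColor(c,cv2.COLOR_BGR2HSV),(18,90,50),(36,255,255)); m[:235]=0
ys,xs=np.nonzero(m); print(ys.min(),ys.max())
for v in range(238,264,2): r=np.nonzero(m[v,270:365])[0]; print(v,(r.min()+270,r.max()+270) if len(r) else 0)
print('cap low edge c', tool(p,s,317,242.5,ztool=11)[0]-10)
print('tube edge c(62)',tool(p,s,317,219.2,ztool=62)[0]-8.6,'tip',tool(p,s,317,219.2,ztool=78)[0]-2.5)
p,s=load('g3'); print('red cap low edge c',tool(p,s,316,237,ztool=13)[0]-7.8,'tip c',tool(p,s,316,211.7,ztool=77)[0]-6.2)
m=cv2.inRange(cv2.cvtColor(p['color'],cv2.COLOR_BGR2HSV),(0,120,50),(8,255,255)); print(np.nonzero(m[225:,316])[0][:3]+225)
"
```

```text
242 336
238 0
240 0
242 (np.int64(318), np.int64(318))
244 (np.int64(311), np.int64(325))
246 (np.int64(308), np.int64(328))
248 (np.int64(307), np.int64(329))
250 (np.int64(304), np.int64(332))
252 (np.int64(303), np.int64(333))
254 (np.int64(303), np.int64(333))
256 (np.int64(303), np.int64(333))
258 (np.int64(303), np.int64(334))
260 (np.int64(302), np.int64(334))
262 (np.int64(302), np.int64(334))
cap low edge c -5.632613068078612
tube edge c(62) -6.448333750146196 tip -6.039225288173938
red cap low edge c -0.6366792006180644 tip c -2.5888677718874193
[237 239 240]
```

Yellow isn't leaning; it's just held about 6 mm off-centre in tool x. I'll shift +1.6/+0.75 mm and descend.

Call:
{"op": "drive_tool", "data": {"rows": [[[0.0065, 0.003, 0.04, 0, 0, 0, 0.0], [0, 0, 0.06, 0, 0, 0, 0.0], [0, 0, 0.03, 0, 0, 0, 0.0], [0, 0, 0.03, 0, 0, 0, 0.0], [0, 0, 0, 0, 0, 0, 0.0]]]}}

```text
t: 19.77
eef_pos: [551.0, -52.1, 165.3]
tcp_rot: [-3.141, -0.0, 1.363]
ft_force: [-0.8, -0.1, 0.5]
opening: 0.201
grip_force: 30.0
```

Call:
{"op": "drive_tool", "data": {"rows": [[[0, 0, 0.02, 0, 0, 0, 0.0], [0, 0, 0.02, 0, 0, 0, 0.0], [0, 0, 0, 0, 0, 0, 0.0]]]}}

```text
t: 20.15
eef_pos: [551.0, -52.1, 155.6]
tcp_rot: [-3.141, -0.0, 1.363]
ft_force: [0.4, -0.3, 1.2]
opening: 0.203
grip_force: 30.0
```

Call:
{"op": "drive_tool", "data": {"rows": [[[0, 0, 0.02, 0, 0, 0, 0.0], [0, 0, 0.02, 0, 0, 0, 0.0], [0, 0, 0, 0, 0, 0, 0.0]]]}}

```text
t: 20.52
eef_pos: [551.0, -52.0, 145.5]
tcp_rot: [-3.141, -0.0, 1.363]
ft_force: [0.1, 0.5, -0.3]
opening: 0.204
grip_force: 30.0
```

Call:
{"op": "drive_tool", "data": {"rows": [[[0, 0, 0.02, 0, 0, 0, 0.0], [0, 0, 0.02, 0, 0, 0, 0.0], [0, 0, 0, 0, 0, 0, 0.0]]]}}

```text
t: 20.9
eef_pos: [551.0, -52.1, 135.5]
tcp_rot: [-3.141, -0.0, 1.363]
ft_force: [0.6, 0.3, -0.2]
opening: 0.205
grip_force: 30.0
```

Call:
{"op": "drive_tool", "data": {"rows": [[[0, 0, 0.016, 0, 0, 0, 0.0], [0, 0, 0.008, 0, 0, 0, 0.0], [0, 0, 0, 0, 0, 0, 0.0]]]}}

```text
t: 21.28
eef_pos: [551.1, -52.1, 129.8]
tcp_rot: [-3.141, -0.0, 1.363]
ft_force: [-1.1, -0.4, -0.2]
opening: 0.203
grip_force: 30.0
```

Call:
{"op": "drive_tool", "data": {"rows": [[[0, 0, 0.008, 0, 0, 0, 0.0], [0, 0, 0, 0, 0, 0, 0.0]]]}}

```text
t: 21.52
eef_pos: [551.3, -52.1, 128.1]
tcp_rot: [3.141, 0.0, 1.364]
ft_force: [0.5, -0.1, 1.5]
opening: 0.202
grip_force: 30.0
```

Call:
{"op": "drive_tool", "data": {"rows": [[[0, 0, 0.008, 0, 0, 0, 0.0], [0, 0, 0, 0, 0, 0, 0.0]]]}}

```text
t: 21.78
eef_pos: [551.9, -52.2, 127.6]
tcp_rot: [3.139, 0.0, 1.364]
ft_force: [-3.1, 0.7, 18.7]
opening: 0.204
grip_force: 30.0
```

Yellow touched the floor with 18.7 N. I'll release it and back off.

Call:
{"op": "drive_tool", "data": {"rows": [[[0, 0, -0.006, 0, 0, 0, 0.4], [0, 0, 0, 0, 0, 0, 0.4], [0, 0, -0.1, 0, 0, 0, 0.4], [0, 0, -0.2, 0, 0, 0, 0.4], [0, 0, -0.2, 0, 0, 0, 0.4]]]}}

```text
t: 22.4
eef_pos: [550.9, -52.1, 253.3]
tcp_rot: [-3.14, -0.0, 1.363]
ft_force: [1.2, -0.1, -0.5]
opening: 0.399
grip_force: 0.0
```

```bash
python3 e.py w7.png red_tube yellow_tube; python3 f.py m7.png 50 40 "(552,-42,110)"
```

```text
[550.91 -52.08 253.35] [[ 0.21  0.98 -0.  ]
 [ 0.98 -0.21  0.  ]
 [ 0.   -0.   -1.  ]]
cam in tool [  78.32    1.58 -152.63] look [-0.28  0.    0.96]
red_tube search_frame 0.53 [555.38 -21.43 128.94] [314.71 171.57] tool [ 30.91  -1.78 124.41]
red_tube place_of 0.61 [553.42 -24.21  48.57] [314.46 163.44] tool [ 27.78  -3.03 204.78]
yellow_tube search_frame 0.82 [550.27 -56.3  138.72] [316.88 207.59] tool [ -4.26   0.39 114.63]
yellow_tube place_of 0.61 [553.51 -59.1   53.04] [320.06 189.87] tool [ -6.34   4.24 200.3 ]
[550.78 -52.04 251.56] 0.39899993706428094 0.0
315 187
360 168
305 223
```

View pics/m7.png

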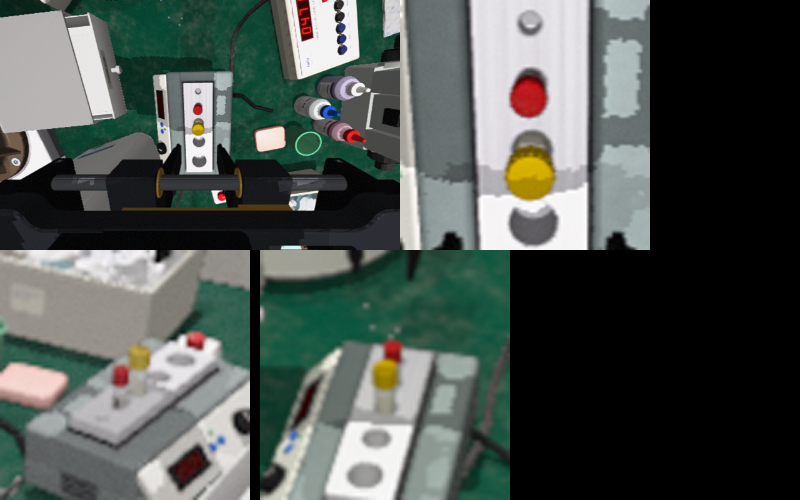

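Both tubes stand upright in their bores: red is second from the left and yellow third, and the gripper is clear. I'm handing the job in.

```bash
python3 -c "
from cell import env
print(env.job_done())"
```

```text
the job is handed in; nothing more can be done
None
```

I handed the job in at about 23 s of the 72 s allowed. The red tube is in the 14 mm bore and the yellow tube in the 19 mm bore; both touched the bore floor and look upright in the last pictures. The arm stayed clear of the timer and green cup, and no verdict came back.

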